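Free the stuck parts tubs and sort them by size

ROBOT

A 6-joint arm with a two-finger parallel gripper is mounted at the origin on the work surface. World frame = base frame: x ahead of the robot, y to its left, z up, the work surface at z = 0. Lengths are in mm, angles in rad, forces in N, time in s.
With the tool pointing down it reaches from about 275 to 975 mm from the base axis. Payload 8.4 kg.
Tool frame: the origin (TCP) lies between the finger pads; the fingertips stand 8 mm ahead of it and the grasp point (between the pads) lies 11 mm behind it (ctrl.nose_length is the distance from the TCP to the fingertips, in mm); z points along the fingers, y is the line along which they close (so a half turn about z gives the same grasp; the last joint's range is limited). The gripper opens to 92 mm and grips with 3 to 60 N. Pads are 20 mm wide; open, the fingers measure 128 mm over their backs; the gripper's body (75 mm by 189 mm) begins 69 mm behind the grasp point.
Start: joints at [-1.301, 0.353, 1.633, -0, 1.155, -0.002], TCP at [167.79, -602.059, 222.583] pointing down, gripper open.
Joint ranges: [-2.63, 2.63], [-0.92, 2.1], [0.06, 2.66], [-1.3, 4.44], [0, 2.69], [-3.02, 3.02]. Speed limits (rad/s): [2.22, 2.22, 2.79, 3.14, 3.14, 3.14].

INTERFACE

Orientations are given as [roll, pitch, yaw] about the fixed x, y, z axes, in that order (R = Rz(yaw) Ry(pitch) Rx(roll)).
In Python, from rig import ctrl, viewer gives the robot as it stands.
- The arm moves only by the tool jog_arm, never from a script. Its argument "rows" is a list of rows, each a list of 5 numbers: the shift along the tool's x, y, z in m, then the turn about the tool's z in rad, then the closure, from -1 (fully open) to 1 (shut), so that 0 is half open. In form: [[x, y, z, yaw, fingers], ...]. A call has exactly 10 rows; each row shifts and turns the commanded pose from where the row before left it, along the tool's axes as they then stand; what a row does not reach is not made up. A row lasts 1/8 s, in which the tool goes at most 62.5 mm and 10.7 degrees, less where a joint would pass 70% of its speed; a pose out of reach is approached as far as the arm can. A call is refused whole if a number of a shift passes 0.0625 or a number of a turn 0.188, either way. A call with a gripper value outside its range is refused whole. The fingers move at their own pace and stop on an object; the grip force is fixed at half the most. Time passes only in rows, so rows that do not move let the fingers close, or fill a call up. It gives the time, the measured TCP pose, the force, the opening and the grip force at its end, in the units of the state.
- ctrl.get_obs(): the state, without advancing time (a new reading comes with each control period).
- viewer.read_camera(name): name is "scene" or "top" or "wrist"; returns a dict with "img" (400x640x3 uint8, red, green, blue), "intrinsics" (3x3 intrinsics, pixels), "dist" ([k1, k2, p1, p2, k3] as OpenCV has them; the pictures are not rectified), "R" (3x3) and "t" (3): a world point X has camera coordinates R X + t. Camera axes: x right, y down, z forward; pixel columns grow to the right and rows downward; lengths in mm; the calibration is good to about 2 mm. A picture is of the moment at which its call begins. There is no depth.
- ctrl.sign_off(): hands the job in; it is judged then, once.
The state is a dict: "time": time; "joints": joint angles; "qd": joint speeds; "joint_efforts": joint torques, N m; "position": TCP position; "tool_rot": TCP orientation; "wrist_force": force on the tool from outside, world axes, zero at the start; "ft_torque": the same for the moment, N m; "width": finger opening in mm; "finger_force": force on a finger pad.
Only numpy, scipy, OpenCV 4.12 (cv2) and the standard library are available. Lean on these libraries where they do the work, as an engineer would, in place of code of your own. Each camera call takes 0.05 s, during which the arm holds its last target. There are 200 camera calls.

TASK

Three empty printed parts tubs have been pushed one into another and are stuck; the outermost is gripped in the small spring-jawed vise. Pull them apart, and stand each one upright on the tray in the lane that already holds a filled tub of its own size, all the way down on the tray's floor beside that tub. Set them down rather than dropping them, and leave the filled tubs and everything else on the desk where they are.

Things in the scene. Friction and masses are not known exactly. Their poses are not given: they have to be found in the camera images.
- tub_small: empty small tub of the nest: square open white printed box 46 mm wide, 30 mm high, upright 3 mm walls, 20 g. Origin: centre of underside; x, y along walls (at first as the vise's). Starts in the medium tub, underside 27 mm above that tub's underside, top 17 mm showing; sprung tongues low on its x walls (3.5 mm proud; ribs 1.5 mm on the y walls) wedge it: straight pull of 2-5 N, clear after 13 mm.
- tub_medium: empty medium tub of the nest: square open white printed box 57 mm wide, 40 mm high, upright 3 mm walls, 36 g. Origin: centre of underside; x, y along walls (at first as the vise's). Starts in the large tub, underside 27 mm above that tub's underside, top 17 mm showing; sprung tongues low on its x walls (3.5 mm proud; ribs 1.5 mm on the y walls) wedge it tighter than the small one: straight pull of 4-8 N, clear after 23 mm.
- tub_large: empty large tub of the nest: square open white printed box 68 mm wide, 50 mm high, upright 3 mm walls, 60 g. Origin: centre of underside; x, y along walls (at first as the vise's). Starts on the vise's base, its y walls pinched by the jaws, held tighter than the tubs inside it: straight pull of 8-18 N, clear of the jaws after 24 mm. No tongues.
- filled_small: a tub of the small size (46 mm wide, 30 mm high, same white plastic) part filled with screws and nuts, standing in the far part of one of the tray's lanes; which lane changes. It stays where it is. Origin: centre of its underside, z up.
- filled_medium: a tub of the medium size (57 mm wide, 40 mm high, same white plastic) part filled with screws and nuts, standing in the far part of one of the tray's lanes; which lane changes. It stays where it is. Origin: centre of its underside, z up.
- filled_large: a tub of the large size (68 mm wide, 50 mm high, same white plastic) part filled with screws and nuts, standing in the far part of one of the tray's lanes; which lane changes. It stays where it is. Origin: centre of its underside, z up.
- tray: grey sorting tray fixed to the desk, 206 mm (x) by 314 mm (y), floor 4 mm thick, lip 13 mm high. Two dividers 11 mm high along x part it into three lanes side by side in y, each 98 mm wide. Origin: centre of underside; x along the lanes, away from the robot. The filled tubs stand 50 to 60 mm to the +x side of its centre; the near half of each lane is empty.
- lane0 (a point): point on the floor (its upper face) of the lane on the tray's -y side, at the middle of the lane's width and length; axes as the tray's
- lane1 (a point): point on the floor (its upper face) of the middle lane, at the middle of the lane's width and length; axes as the tray's
- lane2 (a point): point on the floor (its upper face) of the lane on the tray's +y side, at the middle of the lane's width and length; axes as the tray's
- vise: small spring-jawed vise fixed to the desk: grey base 66 mm (x) by 156 mm (y), 14 mm high; two steel jaws 56 mm wide, 24 mm high above the base, close along y on the large tub (the -y jaw is sprung, about 11 N; it shuts by 10 mm when the tub is gone). The tub's x walls are free. Origin: centre of underside, on the nest's axis.
- screwdriver: a screwdriver 170 mm long lying near the vise, farther from the robot; not part of the job, stays where it is. Origin: middle of its length
- robot_leg: a blue 3D-printed leg, about 85 mm long and 18 mm high, lying near the vise on the robot's side; not part of the job, stays where it is. Origin: centre of its underside
- oring: a black rubber ring 44 mm across and 5 mm high, lying on the desk near the vise on the robot's side; not part of the job, stays where it is. Origin: centre of its underside
- robot_frame: a white 3D-printed cage of six legs with two blue brackets on top, about 85 mm across and 136 mm high, standing at one side; not part of the job, stays where it is. Origin: centre of its underside
- cross_plate: a blue 3D-printed X-shaped plate, about 115 mm across and 10 mm high, lying at one side; not part of the job, stays where it is. Origin: centre of its underside
- glue: a small bottle, 34 mm across and 85 mm high, standing beyond the middle of the work area; not part of the job, stays where it is. Origin: centre of its underside
Things that resemble listed ones, but are neither listed nor needed, are in the scene too. Leave any red look-alike of the tub_medium alone.

How it is judged:
By the outcome, as a careful person would: the job done as asked, in the order asked, and still so for the second after the job is handed in, with the robot touching nothing.
It also fails if it takes over 72 s, if anything falls off the work surface, if the arm or the gripper's body presses on something with over 40 N, if the wrist force passes 120 N, or if a joint passes its speed limit or range.

## Working session

There is one attempt and no reset: what is moved stays moved. The work goes in short steps, Python scripts to look and compute and a tool call to move; the robot and the scene stay as the last step left them, time stands still between calls to the robot, and variables do not carry over. Pictures are saved under pics/ and viewed, at most 10 in all, crops included, and the job is handed in when it is done.

Besides the shell and the picture viewer there is one more tool, called by a JSON object that holds its "method" and its "body". jog_arm: Moves the arm, as the interface text tells. Its arguments: {"type":"object","properties":{"rows":{"type":"array"}},"required":["rows"]}

```bash
mkdir -p pics; ls; python3 - <<'E'
from rig import ctrl, viewer
import cv2, pickle
o=ctrl.get_obs(); print(o, ctrl.nose_length)
d={}
for n in ("scene","top"):
    c=viewer.read_camera(n); d[n]=c
    print(n,c["intrinsics"],c["dist"],c["R"],c["t"])
    cv2.imwrite(f"pics/{n}0.png",c["img"][:,:,::-1])
pickle.dump(d,open("cam0.pkl","wb"))
E
```

```text
pics
{'time': 0.0, 'joints': array([-1.30143612e+00,  3.53648533e-01,  1.63414066e+00, -2.36923710e-05,
        1.15520975e+00, -2.41146316e-03]), 'qd': array([-0.00054411, -0.00020995,  0.00170197, -0.00205665, -0.00038451,
        0.00010007]), 'joint_efforts': array([ 5.36108098e-03, -5.93825698e+01, -3.34221697e+01,  6.97798957e-02,
        2.29646685e-02, -1.22127481e-04]), 'position': array([ 167.62791412, -601.58666062,  221.86066494]), 'tool_rot': array([-3.14018632e+00,  1.82709271e-05,  2.71781264e-01]), 'wrist_force': array([ 0.54512387, -0.51126339, -0.00759861]), 'ft_torque': array([ 0.02770376, -0.01240527, -0.00747858]), 'finger_force': 0.0, 'width': 92.02332237653619} 8.0
scene [[397.3979351    0.         326.92605672]
 [  0.         397.3979351  202.21138643]
 [  0.           0.           1.        ]] [-0.05858446  0.          0.          0.          0.        ] [[-0.81305422  0.58217561  0.00379476]
 [ 0.39137058  0.55138227 -0.73675414]
 [-0.43101265 -0.5975359  -0.67615009]] [ 456.45880115 -165.51960637 1662.28330156]
top [[422.60451956   0.         321.67540945]
 [  0.         422.60451956 202.9857044 ]
 [  0.           0.           1.        ]] [0.00680212 0.         0.         0.         0.        ] [[-0.00986529 -0.9999146   0.00857197]
 [-0.99687301  0.00916244 -0.07848723]
 [ 0.07840199 -0.00931946 -0.99687827]] [  11.3450401   574.40075562 1298.37572959]
```

View pics/scene0.png

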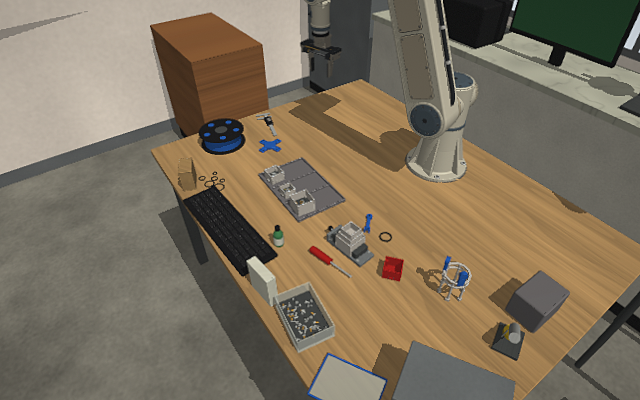

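View pics/top0.png

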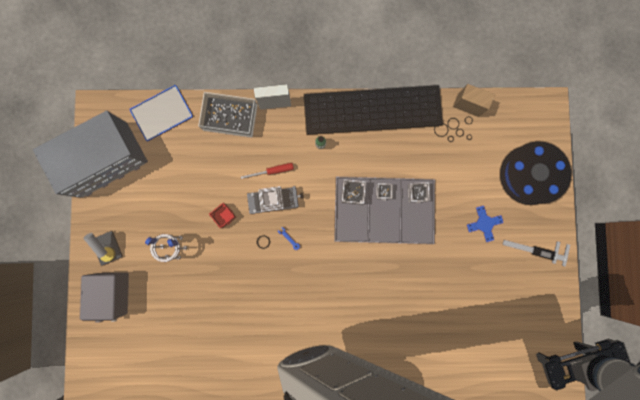

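The scene view shows the nest in the vise at about (348,237), the red look-alike tub at (392,268) and the filled tubs at (275,175), (288,190) and (302,203). In the top view the nest is at (272,200), red tub (223,215), filled tubs (353,191), (385,191), (420,191). Candidates for the nest: the white stacked tub at top (272,200) is the right one. The red tub and the filled white tubs in the tray are not. I'll check this in a close crop.

```bash
cat > h.py <<'E'
import numpy as np, cv2
def ray(c,uv,z):
    """world points where pixel rays meet height(s) z"""
    uv=np.atleast_2d(np.array(uv,float)); R=np.array(c["R"]); t=np.array(c["t"])
    n=cv2.undistortPoints(uv[:,None],np.array(c["intrinsics"]),np.array(c["dist"]))[:,0]
    d=np.c_[n,np.ones(len(n))]@R; C=-R.T@t
    return C+d*((z-C[2])/d[:,2])[:,None]
def proj(c,X):
    X=np.atleast_2d(np.array(X,float))
    return cv2.projectPoints(X,cv2.Rodrigues(np.array(c["R"]))[0],np.array(c["t"]),np.array(c["intrinsics"]),np.array(c["dist"]))[0][:,0]
E
python3 - <<'E'
import pickle,cv2,numpy as np
from h import *
d=pickle.load(open("cam0.pkl","rb")); im=d["top"]["img"][:,:,::-1]; s=d["scene"]["img"][:,:,::-1]
a=cv2.resize(im[178:223,240:310],None,fx=5.7,fy=5.7,interpolation=cv2.INTER_CUBIC)
b=cv2.resize(im[170:250,325:445],None,fx=3.3,fy=3.3,interpolation=cv2.INTER_CUBIC)
e=cv2.resize(s[210:270,310:400],None,fx=4.4,fy=4.4,interpolation=cv2.INTER_CUBIC)
f=cv2.resize(s[150:225,255:350],None,fx=4.2,fy=4.2,interpolation=cv2.INTER_CUBIC)
W=np.zeros((600,800,3),np.uint8)
for p,(y,x) in ((a,(0,0)),(b,(0,400)),(e,(280,0)),(f,(280,400))):
    h,w=min(p.shape[0],600-y),min(p.shape[1],400); W[y:y+h,x:x+w]=p[:h,:w]
cv2.imwrite("pics/crop1.png",W)
print(ray(d["top"],[[272,199]],98))
print("tray corners",ray(d["top"],[[335,178],[434,178],[436,243],[336,243]],13))
E
```

```text
[[581.66719584 152.77432337  98.        ]]
tray corners [[ 654.13350858  -37.15534095   13.        ]
 [ 651.37267773 -350.9154956    13.        ]
 [ 446.29884663 -350.86273323   13.        ]
 [ 449.3694775   -37.75339586   13.        ]]
```

View pics/crop1.png

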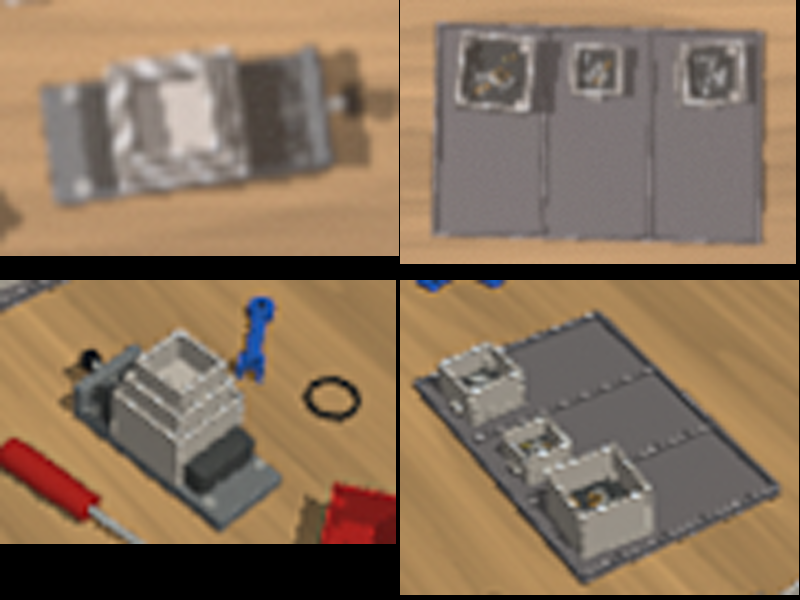

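Crop 1 confirms the nest, white and three-stepped, in the grey vise at top (272,199), with yaw about +0.134. The tray's large filled tub is in lane2, the small one in lane1 and the medium one in lane0. The tray corners measure 205 x 314 mm, which matches the given size. Moving over the nest now.

{"method": "jog_arm", "body": {"rows": [[0.043, -0.044, 0, 0, -1], [0.043, -0.044, 0, 0, -1], [0.043, -0.044, 0, 0, -1], [0.043, -0.044, 0, 0, -1], [0.043, -0.044, 0, 0, -1], [0.043, -0.044, 0, 0, -1], [0.043, -0.044, 0, 0, -1], [0.043, -0.044, 0, 0, -1], [0.043, -0.044, 0, 0, -1], [0.043, -0.044, 0, 0, -1]]}}

```text
time: 1.35
position: [464.5, -60.8, 222.6]
tool_rot: [3.141, -0.0, 0.272]
wrist_force: [0.6, -0.1, 0.3]
width: 91.8
finger_force: 0.0
```

{"method": "jog_arm", "body": {"rows": [[0.043, -0.044, 0, 0, -1], [0.043, -0.044, 0, 0, -1], [0.043, -0.044, 0, 0, -1], [0.043, -0.044, 0, 0, -1], [0, 0, 0, 0.138, -1], [0, 0, 0, 0, -1], [0, 0, 0, 0, -1], [0, 0, 0, 0, -1], [0, 0, 0, 0, -1], [0, 0, 0, 0, -1]]}}

```text
time: 2.6
position: [582.3, 152.6, 222.7]
tool_rot: [-3.142, -0.0, 0.134]
wrist_force: [0.7, 0.7, -0.2]
width: 91.8
finger_force: 0.0
```

```bash
python3 - <<'E'
from rig import ctrl, viewer
import cv2, pickle
o=ctrl.get_obs(); print(o["time"],o["position"],o["tool_rot"],o["joints"],o["wrist_force"])
c=viewer.read_camera("wrist"); pickle.dump(c,open("w1.pkl","wb"))
print(c["intrinsics"],c["dist"],-c["R"].T@c["t"],c["R"])
cv2.imwrite("pics/w1.png",c["img"][:,:,::-1])
E
```

```text
2.6 [582.33633191 152.63301778 222.734724  ] [-3.14155187e+00 -2.40356231e-04  1.33703974e-01] [2.53839877e-01 3.17276808e-01 1.68441133e+00 1.28556015e-05
 1.13966100e+00 1.69092685e+00] [ 0.67968363  0.68935787 -0.165923  ]
[[284.35907701   0.         318.0647675 ]
 [  0.         284.35907701 200.80737882]
 [  0.           0.           1.        ]] [0.0180425 0.        0.        0.        0.       ] [654.66463111 162.55831151 385.36407661] [[ 1.33638861e-01 -9.91029873e-01 -6.67168475e-04]
 [-9.56176052e-01 -1.29115786e-01  2.62785979e-01]
 [-2.60514898e-01 -3.44804883e-02 -9.64853918e-01]]
```

View pics/w1.png

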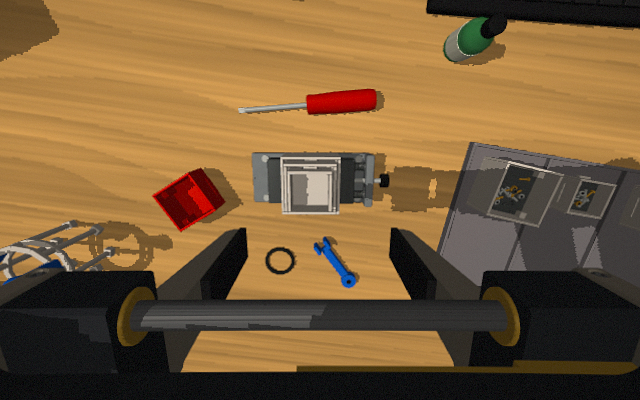

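The wrist view shows the nest at (311,185) aligned with the image axes, so the vise yaw is right. The red tub is at (188,198), and the leg and ring are near (335,262) and (280,260).

```bash
python3 - <<'E'
import pickle,cv2
from h import *
c=pickle.load(open("w1.pkl","rb")); im=c["img"]
p=cv2.resize(im[145:220,265:365],None,fx=8,fy=8,interpolation=cv2.INTER_NEAREST)
for k in range(0,100,10): cv2.line(p,(k*8,0),(k*8,6 if k%50 else 14),(255,0,0),1)
for k in range(0,75,10): cv2.line(p,(0,k*8),(6,k*8),(255,0,0),1)
cv2.imwrite("pics/w1c.png",p[:,:,::-1])
a=.134;R=np.array([[np.cos(a),-np.sin(a)],[np.sin(a),np.cos(a)]])
for z,h in ((98,23),(81,28.5),(64,34)):
    q=np.array([[h,h],[h,-h],[-h,-h],[-h,h]])@R.T+[582,152.7]
    print(z,proj(c,np.c_[q,np.full(4,z)]).round(1).tolist())
E
```

```text
98 [[295.8, 174.4], [340.8, 174.4], [339.9, 217.2], [296.7, 217.2]]
81 [[291.8, 166.6], [344.9, 166.6], [343.6, 217.0], [293.0, 217.0]]
64 [[288.1, 159.5], [348.5, 159.5], [346.9, 216.9], [289.7, 216.9]]
```

View pics/w1c.png

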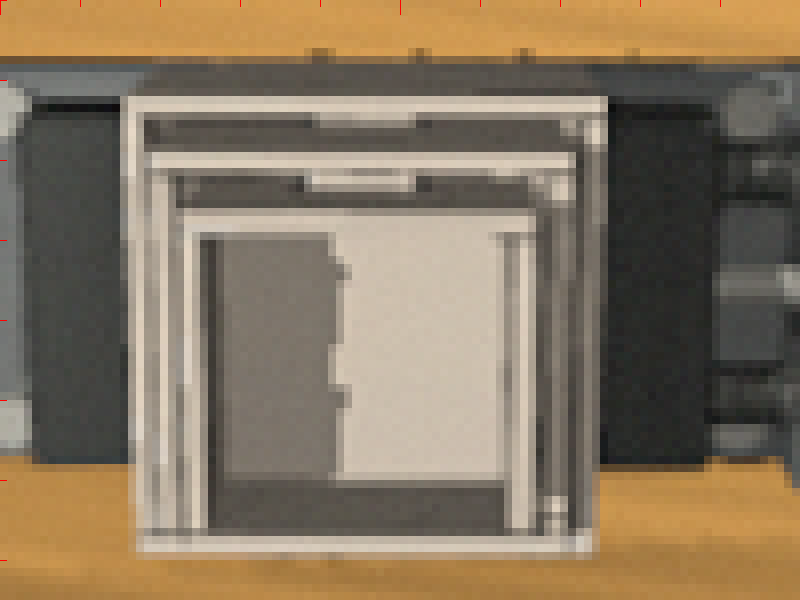

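The crop shows the small rim's far edge from (287.8,171.5) to (331.9,171.5), the medium's from (283.8,164.1) to (336.9,164.1) and the large's from (280.4,157.1) to (340.9,157.1). All widths match.

```bash
python3 - <<'E'
import pickle
from h import *
c=pickle.load(open("w1.pkl","rb")); a=.134
ex=np.array([np.cos(a),np.sin(a)])
for z,h,uv in ((98,23,[[287.8,171.5],[331.9,171.5]]),(81,28.5,[[283.8,164.1],[336.9,164.1]]),(64,34,[[280.4,157.1],[340.9,157.1]])):
    p=ray(c,uv,z)[:,:2]; d=p[0]-p[1]; m=p.mean(0)-h*ex
    print(z,np.linalg.norm(d).round(1),np.arctan2(-d[0],d[1]).round(3),m.round(1))
t=pickle.load(open("cam0.pkl","rb"))["top"]
# top-view large-rim outer corners from crop1 (5.7x, offset 240,178)
q=np.array([[105,62],[237,48],[247,175],[122,192]])/5.7+[240,178]
print("top large",ray(t,q-.5+.5,64)[:,:2].mean(0))
# tray in wrist: lane markers
print(ray(c,[[472,142]],13))
E
```

```text
98 44.9 0.134 [583.8 161.6]
81 56.9 0.134 [583.5 161.5]
64 68.0 0.134 [583.5 161.6]
top large [585.03554512 158.9143699 ]
[[657.57473745 -35.17272183  13.        ]]
```

{"method": "jog_arm", "body": {"rows": [[0.0025, -0.0084, 0.03, 0, -1], [0, 0, 0.04, 0, -1], [0, 0, 0.035, 0, -1], [0, 0, 0.02, 0, -1], [0, 0, 0.006, 0, -1], [0, 0, 0, 0, 1], [0, 0, 0, 0, 1], [0, 0, 0, 0, 1], [0, 0, 0, 0, 1], [0, 0, 0, 0, 1]]}}

```text
time: 3.9
position: [583.8, 161.8, 91.9]
tool_rot: [-3.141, -0.001, 0.134]
wrist_force: [-0.4, -0.4, 2.1]
width: 45.9
finger_force: 30.0
```

{"method": "jog_arm", "body": {"rows": [[0, 0, -0.002, 0, 1], [0, 0, -0.002, 0, 1], [0, 0, -0.003, 0, 1], [0, 0, -0.003, 0, 1], [0, 0, -0.004, 0, 1], [0, 0, -0.005, 0, 1], [0, 0, -0.008, 0, 1], [0, 0, -0.016, 0, 1], [0, 0, -0.025, 0, 1], [0, 0, 0, 0, 1]]}}

```text
time: 5.15
position: [585.3, 162.0, 162.2]
tool_rot: [-3.141, -0.004, 0.134]
wrist_force: [0.4, 0.3, -0.3]
width: 46.0
finger_force: 30.0
```

```bash
python3 - <<'E'
from rig import ctrl, viewer
import cv2, pickle
c=viewer.read_camera("wrist"); pickle.dump(c,open("w2.pkl","wb"))
s=viewer.read_camera("scene"); t=viewer.read_camera("top"); pickle.dump((s,t),open("st2.pkl","wb"))
W=cv2.vconcat([cv2.resize(s["img"][130:280,250:410],(400,375),interpolation=cv2.INTER_CUBIC),cv2.resize(t["img"][160:250,240:400],(400,225),interpolation=cv2.INTER_CUBIC)])
W=cv2.hconcat([W,cv2.resize(c["img"][120:,380:],(400,430)).copy() if 0 else cv2.copyMakeBorder(cv2.resize(c["img"][100:320,420:640],(400,400)),0,200,0,0,cv2.BORDER_CONSTANT)])
cv2.imwrite("pics/v2.png",W[:,:,::-1]); print(ctrl.get_obs()["position"],ctrl.get_obs()["wrist_force"])
E
```

```text
[583.27825322 161.48560847 159.15630829] [ 0.17621047  0.91538484 -0.55811637]
```

View pics/v2.png

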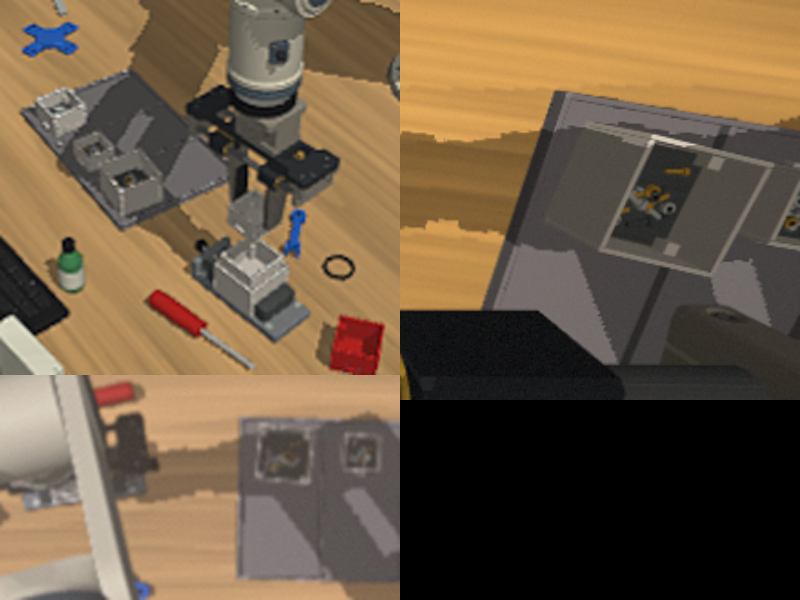

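The view shows the small tub in the fingers, with the medium and large still in the vise at about (255,275) in the crop. The pull went cleanly. Carrying it to lane1.

{"method": "jog_arm", "body": {"rows": [[-0.0174, 0.0487, 0, 0, 1], [-0.0174, 0.0487, 0, 0, 1], [-0.0174, 0.0487, 0, 0, 1], [-0.0174, 0.0487, 0, 0, 1], [-0.0174, 0.0487, 0, 0, 1], [-0.0174, 0.0487, 0, 0, 1], [-0.0174, 0.0487, 0, 0, 1], [0, 0, 0.03, 0.143, 1], [0, 0, 0.04, 0, 1], [0, 0, 0.02, 0, 1]]}}

```text
time: 6.55
position: [506.6, -192.1, 66.8]
tool_rot: [-3.14, 0.004, -0.01]
wrist_force: [0.2, -0.8, -0.9]
width: 45.7
finger_force: 30.0
```

```bash
python3 - <<'E'
from rig import ctrl, viewer
import cv2, pickle
from h import *
c=viewer.read_camera("wrist"); pickle.dump(c,open("w3.pkl","wb"))
cv2.imwrite("pics/w3.png",c["img"][:,:,::-1]); o=ctrl.get_obs();print(o["position"],o["tool_rot"],o["wrist_force"])
E
```

```text
[ 505.62256821 -191.65328652   65.09913628] [-3.13941252  0.00579738 -0.00962328] [-0.46670368  0.24195508 -1.91734508]
```

View pics/w3.png

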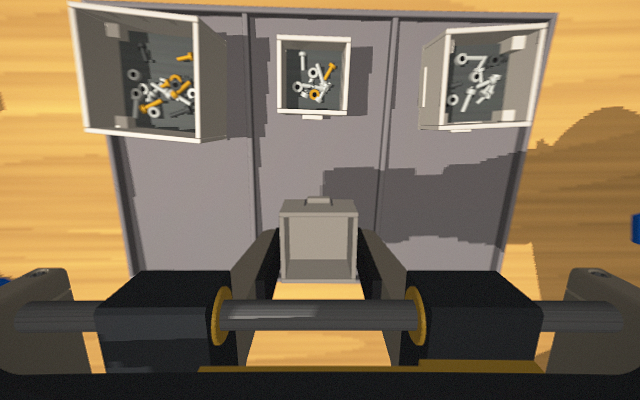

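```bash
python3 - <<'E'
import pickle
from h import *
c=pickle.load(open("w3.pkl","rb"))
print(ray(c,[[247,20],[394,20],[259,180],[384,150]],11).round(1).tolist(), ray(c,[[556,13],[515,245],[131,250]],13).round(1).tolist())
print("filled centres far edges",ray(c,[[277,37],[351,39]],34).round(1).tolist(),ray(c,[[68,4],[192,17]],54).round(1).tolist(),ray(c,[[447,24],[544,37]],44).round(1).tolist())
E
```

```text
[[646.4, -145.4, 11.0], [645.4, -244.2, 11.0], [537.1, -146.1, 11.0], [559.3, -242.3, 11.0]] [[646.6, -349.0, 13.0], [481.5, -352.2, 13.0], [479.8, -37.8, 13.0]]
filled centres far edges [[630.2, -168.0, 34.0], [628.7, -213.2, 34.0]] [[640.6, -61.3, 54.0], [634.8, -125.4, 54.0]] [[633.0, -266.7, 44.0], [625.3, -322.6, 44.0]]
```

{"method": "jog_arm", "body": {"rows": [[0, -0.002, 0.018, 0, 1], [0, 0, 0.01, 0, 1], [0, 0, 0.004, 0, 1], [0, 0, 0.002, 0, 1], [0, 0, 0.001, 0, 1], [0, 0, 0.001, 0, 1], [0, 0, 0.0005, 0, 1], [0, 0, 0, 0, 1], [0, 0, 0, 0, 1], [0, 0, 0, 0, 1]]}}

```text
time: 7.85
position: [508.5, -190.5, 33.1]
tool_rot: [-3.142, -0.0, -0.009]
wrist_force: [-0.4, 0.1, -1.0]
width: 45.8
finger_force: 30.0
```

{"method": "jog_arm", "body": {"rows": [[0, 0.003, 0.002, 0, 1], [0, 0, 0.001, 0, 1], [0, 0, 0.001, 0, 1], [0, 0, 0.0005, 0, 1], [0, 0, 0.0005, 0, 1], [0, 0, 0.0003, 0, 1], [0, 0, 0, 0, 1], [0, 0, 0, 0, 1], [0, 0, 0, 0, 1], [0, 0, 0, 0, 1]]}}

```text
time: 9.1
position: [508.5, -193.5, 27.9]
tool_rot: [-3.142, -0.0, -0.009]
wrist_force: [-1.5, 1.5, 6.3]
width: 46.0
finger_force: 30.0
```

{"method": "jog_arm", "body": {"rows": [[0, 0, 0, 0, -1], [0, 0, 0, 0, -1], [0, 0, 0, 0, -1], [0, 0, 0, 0, -1], [0, 0, -0.01, 0, -1], [0, 0, -0.04, 0, -1], [0, 0, -0.05, 0, -1], [0.008, -0.04, 0, 0, -1], [0.0115, -0.057, 0, 0, -1], [0.0115, -0.057, 0, 0, -1]]}}

```text
time: 10.35
position: [541.3, -38.5, 128.9]
tool_rot: [3.142, -0.002, -0.01]
wrist_force: [0.1, -0.4, 0.4]
width: 91.9
finger_force: 0.0
```

{"method": "jog_arm", "body": {"rows": [[0.0115, -0.057, 0, 0, -1], [0.0115, -0.057, 0, 0, -1], [0.0115, -0.057, 0, 0, -1], [0.0065, -0.031, 0, -0.143, -1], [0, 0, 0, 0, -1], [0, 0, 0, 0, -1], [0, 0, 0, 0, -1], [0, 0, 0, 0, -1], [0, 0, 0, 0, -1], [0, 0, 0, 0, -1]]}}

```text
time: 11.6
position: [583.7, 161.5, 127.8]
tool_rot: [3.142, -0.0, 0.133]
wrist_force: [0.3, -0.2, -0.1]
width: 92.0
finger_force: 0.0
```

```bash
python3 - <<'E'
from rig import ctrl, viewer
import cv2, pickle
o=ctrl.get_obs(); print(o["time"],o["position"],o["tool_rot"],o["wrist_force"])
c=viewer.read_camera("wrist"); s=viewer.read_camera("scene"); t=viewer.read_camera("top"); pickle.dump((c,s,t),open("c4.pkl","wb"))
f=lambda a,sz:cv2.resize(a,sz,interpolation=cv2.INTER_CUBIC)
W=cv2.vconcat([cv2.hconcat([f(s["img"][145:225,250:350],(400,320)),f(t["img"][170:250,325:445],(400,320))]),cv2.copyMakeBorder(f(c["img"][:230,140:],(600,276)),0,4,0,200,cv2.BORDER_CONSTANT)])
cv2.imwrite("pics/v4.png",W[:,:,::-1])
E
```

```text
11.6 [583.72174215 161.54924735 127.82705132] [ 3.14159264e+00 -2.51456610e-05  1.33268517e-01] [ 0.25480904 -0.2059205  -0.1238163 ]
```

View pics/v4.png

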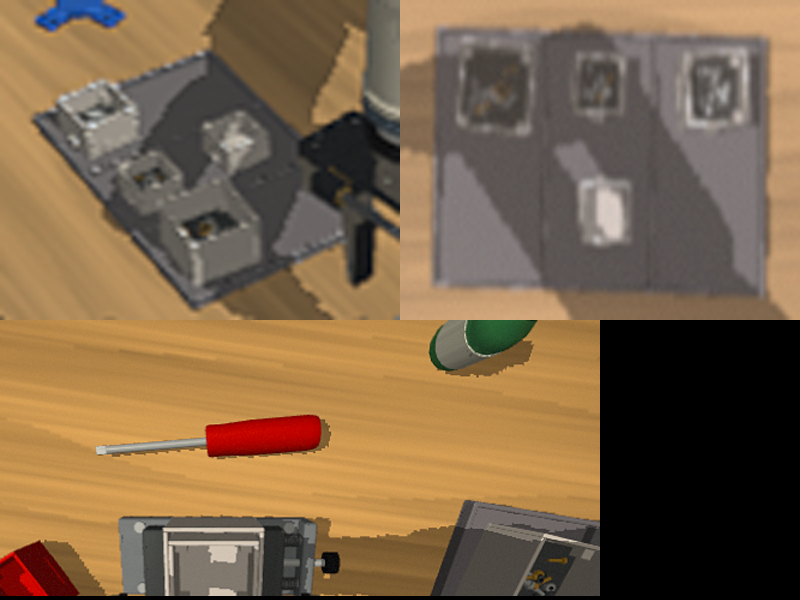

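The small tub stands in lane1 at top-crop (606,212), in front of the filled small tub, and the medium is still in the vise. Now the medium.

{"method": "jog_arm", "body": {"rows": [[0, 0, 0.025, 0, -1], [0, 0, 0.018, 0, -1], [0, 0, 0.008, 0, -1], [0, 0, 0.002, 0, -1], [0, 0, 0, 0, -1], [0, 0, 0, 0, 1], [0, 0, 0, 0, 1], [0, 0, 0, 0, 1], [0, 0, 0, 0, 1], [0, 0, 0, 0, 1]]}}

```text
time: 13.0
position: [583.8, 161.9, 74.9]
tool_rot: [-3.141, -0.0, 0.134]
wrist_force: [-0.2, 0.2, 1.8]
width: 56.2
finger_force: 30.0
```

{"method": "jog_arm", "body": {"rows": [[0, 0, -0.002, 0, 1], [0, 0, -0.003, 0, 1], [0, 0, -0.004, 0, 1], [0, 0, -0.004, 0, 1], [0, 0, -0.005, 0, 1], [0, 0, -0.006, 0, 1], [0, 0, -0.008, 0, 1], [0, 0, -0.018, 0, 1], [0, 0, -0.03, 0, 1], [0, 0, 0, 0, 1]]}}

```text
time: 14.25
position: [585.7, 162.4, 158.2]
tool_rot: [-3.141, -0.006, 0.134]
wrist_force: [0.0, -1.4, -1.4]
width: 56.4
finger_force: 30.0
```

```bash
python3 - <<'E'
from rig import ctrl, viewer
import cv2, pickle
s=viewer.read_camera("scene"); c=viewer.read_camera("wrist"); pickle.dump((c,s),open("c5.pkl","wb"))
o=ctrl.get_obs(); print(o["time"],o["position"],o["tool_rot"],o["wrist_force"],o["width"])
f=lambda a,sz:cv2.resize(a,sz,interpolation=cv2.INTER_CUBIC)
cv2.imwrite("pics/v5.png",cv2.hconcat([f(s["img"][170:270,310:410],(400,400)),f(c["img"],(400,400))])[:,:,::-1])
E
```

```text
14.35 [583.87830602 161.88258288 155.3654472 ] [-3.14141164e+00 -1.14637105e-03  1.33745497e-01] [-0.27768178 -0.22092007 -1.30506431] 56.87782977065575
```

View pics/v5.png

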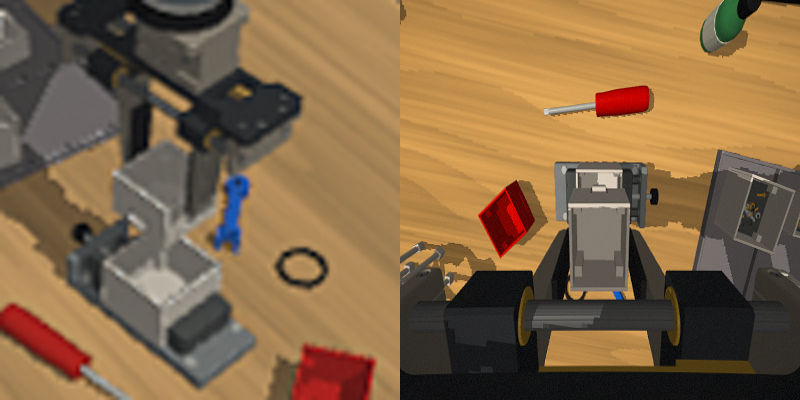

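The medium is in the fingers alone and the large tub is still seated in the vise, at (165,275) in the left crop. Carrying it to lane0.

{"method": "jog_arm", "body": {"rows": [[-0.0174, 0.0553, 0, 0, 1], [-0.0174, 0.0553, 0, 0, 1], [-0.0174, 0.0553, 0, 0, 1], [-0.0174, 0.0553, 0, 0, 1], [-0.0174, 0.0553, 0, 0, 1], [-0.0174, 0.0553, 0, 0, 1], [-0.0174, 0.0553, 0, 0, 1], [-0.0174, 0.0553, 0, 0, 1], [0, 0, 0.03, 0.143, 1], [0, 0, 0.04, 0, 1]]}}

```text
time: 15.6
position: [504.5, -296.3, 83.9]
tool_rot: [3.141, -0.001, -0.013]
wrist_force: [-0.3, -0.1, -0.8]
width: 56.7
finger_force: 30.0
```

{"method": "jog_arm", "body": {"rows": [[0, 0, 0.025, 0, 1], [0, 0, 0.012, 0, 1], [0, 0, 0.004, 0, 1], [0, 0, 0.002, 0, 1], [0, 0, 0, 0, 1], [0, 0, 0, 0, 1], [0, 0, 0, 0, 1], [0, 0, 0, 0, 1], [0, 0, 0, 0, 1], [0, 0, 0, 0, 1]]}}

```text
time: 16.85
position: [504.7, -295.2, 41.8]
tool_rot: [-3.142, 0.0, -0.009]
wrist_force: [-0.1, 0.7, -0.9]
width: 56.7
finger_force: 30.0
```

Height 41.8, with contact expected near 38.

{"method": "jog_arm", "body": {"rows": [[0, 0, 0.001, 0, 1], [0, 0, 0.001, 0, 1], [0, 0, 0.001, 0, 1], [0, 0, 0.0005, 0, 1], [0, 0, 0.0003, 0, 1], [0, 0, 0.0003, 0, 1], [0, 0, 0, 0, 1], [0, 0, 0, 0, 1], [0, 0, 0, 0, 1], [0, 0, 0, 0, 1]]}}

```text
time: 18.1
position: [504.8, -295.2, 38.0]
tool_rot: [3.142, -0.0, -0.009]
wrist_force: [-1.8, 0.9, 4.8]
width: 56.5
finger_force: 30.0
```

Touchdown at 38.0 as expected. Releasing and going back, turning a quarter so the fingers straddle the large tub's free x walls.

{"method": "jog_arm", "body": {"rows": [[0, 0, 0, 0, -1], [0, 0, 0, 0, -1], [0, 0, 0, 0, -1], [0, 0, 0, 0, -1], [0, 0, -0.01, 0, -1], [0, 0, -0.04, 0, -1], [0, 0, -0.042, 0, -1], [0.0094, -0.0572, 0, 0, -1], [0.0094, -0.0572, 0, 0, -1], [0.0094, -0.0572, 0, 0, -1]]}}

```text
time: 19.35
position: [534.9, -122.4, 130.7]
tool_rot: [3.141, -0.001, -0.01]
wrist_force: [0.7, -0.1, -0.5]
width: 92.0
finger_force: 0.0
```

{"method": "jog_arm", "body": {"rows": [[0.0094, -0.0572, 0, 0, -1], [0.0094, -0.0572, 0, 0, -1], [0.0094, -0.0572, 0, 0, -1], [0.0094, -0.0572, 0, 0, -1], [0.0094, -0.0572, 0, 0, -1], [0, 0, 0, -0.1714, -1], [0, 0, 0, -0.1714, -1], [0, 0, 0, -0.1714, -1], [0, 0, 0, -0.1714, -1], [0, 0, 0, -0.1714, -1]]}}

```text
time: 20.6
position: [584.3, 161.8, 130.4]
tool_rot: [3.141, -0.0, 0.853]
wrist_force: [0.0, 0.3, -0.7]
width: 92.1
finger_force: 0.0
```

{"method": "jog_arm", "body": {"rows": [[0, 0, 0, -0.1714, -1], [0, 0, 0, -0.1714, -1], [0, 0, 0, -0.1714, -1], [0, 0, 0, -0.1714, -1], [0, 0, 0, -0.1714, -1], [0, 0, 0, 0, -1], [0, 0, 0, 0, -1], [0, 0, 0, 0, -1], [0, 0, 0, 0, -1], [0, 0, 0, 0, -1]]}}

```text
time: 21.85
position: [584.2, 161.7, 129.7]
tool_rot: [-3.142, 0.0, 1.704]
wrist_force: [-0.6, 0.4, -0.2]
width: 92.3
finger_force: 0.0
```

{"method": "jog_arm", "body": {"rows": [[0, 0, 0.03, 0, -1], [0, 0, 0.03, 0, -1], [0, 0, 0.016, 0, -1], [0, 0, 0.008, 0, -1], [0, 0, 0.0017, 0, -1], [0, 0, 0, 0, 1], [0, 0, 0, 0, 1], [0, 0, 0, 0, 1], [0, 0, 0, 0, 1], [0, 0, 0, 0, 1]]}}

```text
time: 23.1
position: [585.2, 161.9, 44.8]
tool_rot: [3.14, -0.0, 1.705]
wrist_force: [2.1, 0.2, 5.5]
width: 67.8
finger_force: 30.0
```

{"method": "jog_arm", "body": {"rows": [[0, 0, -0.002, 0, 1], [0, 0, -0.002, 0, 1], [0, 0, -0.003, 0, 1], [0, 0, -0.004, 0, 1], [0, 0, -0.004, 0, 1], [0, 0, -0.004, 0, 1], [0, 0, -0.005, 0, 1], [0, 0, -0.006, 0, 1], [0, 0, -0.02, 0, 1], [0, 0, -0.03, 0, 1]]}}

```text
time: 24.35
position: [584.8, 161.5, 125.6]
tool_rot: [3.14, 0.001, 1.705]
wrist_force: [0.1, 0.5, 0.2]
width: 67.8
finger_force: 30.0
```

```bash
python3 - <<'E'
from rig import ctrl, viewer
import cv2, pickle
s=viewer.read_camera("scene"); c=viewer.read_camera("wrist"); pickle.dump((c,s),open("c6.pkl","wb"))
o=ctrl.get_obs(); print(o["time"],o["position"],o["tool_rot"],o["wrist_force"],o["width"],o["finger_force"])
# whiteness in nest column: vise pocket colour and pixels around held tub bottom
from h import *
g=s["img"]
for z in (16,40,60,80,100,120,140):
    u,v=proj(s,[[585,162,z]])[0]; print(z,round(u),round(v),g[int(round(v)),int(round(u))])
E
```

```text
24.45 [587.46733266 162.25222341 128.63585486] [ 3.13350619e+00 -4.85835269e-04  1.70515740e+00] [ 0.16482324  0.70612591 -0.49720518] 67.91621181007675 29.995467960834503
16 350 245 [107 109 108]
40 350 240 [64 66 65]
60 350 236 [106 101  95]
80 351 232 [97 94 87]
100 351 227 [156 150 140]
120 351 223 [170 163 152]
140 352 218 [150 144 133]
```

{"method": "jog_arm", "body": {"rows": [[-0.048, -0.024, 0, 0, 1], [-0.048, -0.024, 0, 0, 1], [-0.048, -0.024, 0, 0, 1], [-0.048, -0.024, 0, 0, 1], [-0.048, -0.024, 0, 0, 1], [0, 0, 0, 0.143, 1], [0, 0, 0.03, 0, 1], [0, 0, 0, 0, 1], [0, 0, 0, 0, 1], [0, 0, 0, 0, 1]]}}

```text
time: 25.7
position: [498.1, -92.2, 94.9]
tool_rot: [3.14, 0.0, 1.562]
wrist_force: [0.4, -0.2, -1.3]
width: 67.7
finger_force: 30.0
```

```bash
python3 - <<'E'
from rig import ctrl, viewer
import cv2, pickle
from h import *
s=viewer.read_camera("scene"); c=viewer.read_camera("wrist"); t=viewer.read_camera("top"); pickle.dump((c,s,t),open("c7.pkl","wb"))
o=ctrl.get_obs(); print(o["time"],o["position"],o["tool_rot"],o["wrist_force"],o["width"])
f=lambda a,sz:cv2.resize(a,sz,interpolation=cv2.INTER_CUBIC)
cv2.imwrite("pics/v7.png",cv2.vconcat([cv2.hconcat([f(s["img"][145:225,250:350],(400,320)),f(t["img"][170:250,325:445],(400,320))]),cv2.copyMakeBorder(f(c["img"],(448,280)),0,0,0,352,cv2.BORDER_CONSTANT)])[:,:,::-1])
E
```

```text
25.85 [497.78145063 -92.1439803   94.59911818] [3.14050317e+00 2.25230335e-04 1.56213360e+00] [ 0.18815908 -0.61648408 -0.73615688] 67.85153642287531
```

View pics/v7.png

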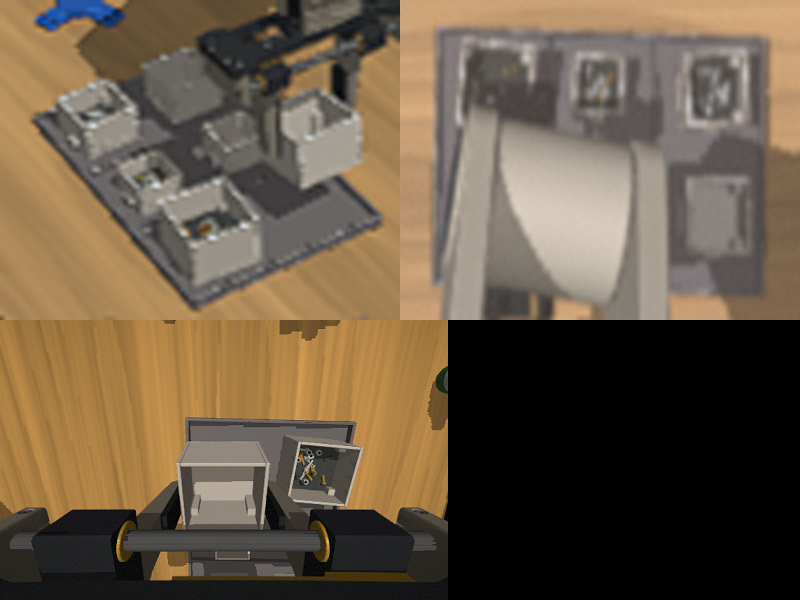

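The small and medium tubs stand in lane1 and lane0. The large tub is upright over lane2, and its filled neighbour's near side is at wrist (407..414, 164..250). I'll check the finger clearance.

```bash
python3 - <<'E'
import pickle
from h import *
c,s,t=pickle.load(open("c7.pkl","rb"))
print("filled near side",ray(c,[[407,164],[414,250]],54).round(1).tolist())
print("tray near/left corner, +y edge",ray(c,[[268,143],[505,148]],13).round(1).tolist())
print("held tub rim",ray(c,[[255,203],[382,203]],94.6-34.8+54).round(1).tolist())
E
```

```text
filled near side [[561.1, -46.8, 54.0], [571.4, -113.6, 54.0]]
tray near/left corner, +y edge [[455.5, -33.8, 13.0], [654.9, -39.9, 13.0]]
held tub rim [[464.4, -58.2, 113.8], [530.9, -58.7, 113.8]]
```

{"method": "jog_arm", "body": {"rows": [[0, 0.003, 0.025, 0, 1], [0, 0, 0.018, 0, 1], [0, 0, 0.009, 0, 1], [0, 0, 0.004, 0, 1], [0, 0, 0, 0, 1], [0, 0, 0.001, 0, 1], [0, 0, 0.001, 0, 1], [0, 0, 0, 0, 1], [0, 0, 0, 0, 1], [0, 0, 0, 0, 1]]}}

```text
time: 27.1
position: [500.7, -91.8, 37.6]
tool_rot: [3.141, -0.001, 1.562]
wrist_force: [-5.7, 5.9, 20.0]
width: 67.8
finger_force: 30.0
```

Contact came about 3 mm early at 20 N, likely from the tub slipping slightly in the pads during the pull. I'll ease up and check where it sits before releasing.

{"method": "jog_arm", "body": {"rows": [[0, 0, -0.0004, 0, 1], [0, 0, -0.0004, 0, 1], [0, 0, 0, 0, 1], [0, 0, 0, 0, 1], [0, 0, 0, 0, 1], [0, 0, 0, 0, 1], [0, 0, 0, 0, 1], [0, 0, 0, 0, 1], [0, 0, 0, 0, 1], [0, 0, 0, 0, 1]]}}

```text
time: 28.35
position: [500.8, -91.9, 37.8]
tool_rot: [3.141, -0.0, 1.561]
wrist_force: [-0.9, 3.4, 8.8]
width: 68.2
finger_force: 30.0
```

```bash
python3 - <<'E'
from rig import ctrl, viewer
import cv2, pickle
from h import *
s=viewer.read_camera("scene"); c=viewer.read_camera("wrist"); pickle.dump((c,s),open("c8.pkl","wb"))
o=ctrl.get_obs(); print(o["position"],o["wrist_force"],o["ft_torque"],o["width"])
f=lambda a,sz:cv2.resize(a,sz,interpolation=cv2.INTER_CUBIC)
cv2.imwrite("pics/v8.png",cv2.hconcat([f(s["img"][165:225,290:350],(400,400)),f(c["img"][120:280,220:380],(400,400))])[:,:,::-1])
for z in (54,57): 
    q=[[501+a,-92+b,z] for a,b in((34,34),(34,-34),(-34,-34),(-34,34))]
    print(z,"scene",((proj(s,q)-[290,165])*400/60).round().tolist(),"wrist",((proj(c,q)-[220,120])*2.5).round().tolist())
E
```

```text
[500.74915164 -91.9100196   37.77100963] [-3.2124271   3.54161968  9.2958596 ] [ 0.5537063   0.38468128 -0.01898363] 67.27636223553104
54 scene [[224.0, 196.0], [153.0, 130.0], [253.0, 86.0], [325.0, 149.0]] wrist [[408.0, 202.0], [394.0, 478.0], [108.0, 480.0], [89.0, 204.0]]
57 scene [[224.0, 192.0], [153.0, 126.0], [253.0, 81.0], [325.0, 145.0]] wrist [[411.0, 205.0], [397.0, 486.0], [106.0, 488.0], [86.0, 208.0]]
```

I've used all ten pictures, so I'll measure the rim height and level numerically.

```bash
python3 - <<'E'
import pickle
from h import *
c,s=pickle.load(open("c8.pkl","rb"))
g=cv2.cvtColor(c["img"],cv2.COLOR_RGB2GRAY).astype(int); hsv=cv2.cvtColor(c["img"],cv2.COLOR_RGB2HSV)
for v in (203,206,210): print(v,"L",g[v,246:266].tolist(),"R",g[v,374:396].tolist())
for u in (280,320,360): print(u,"rows 190..215",g[190:216,u].tolist())
for z in (54,57): print(z,proj(c,[[501+a,-92+34,z] for a in(-34,34)]).round(1).tolist())
c7=pickle.load(open("c7.pkl","rb"))[0]; g7=cv2.cvtColor(c7["img"],cv2.COLOR_RGB2GRAY).astype(int)
for v in (203,): print("c7 L",g7[v,246:266].tolist(),"R",g7[v,374:396].tolist()) 
for u in (280,320,360): print(u,"c7 rows 170..215",g7[170:216,u].tolist())
E
```

```text
203 L [131, 113, 98, 104, 101, 145, 184, 190, 187, 183, 154, 149, 185, 194, 190, 189, 190, 192, 191, 189] R [188, 187, 186, 188, 181, 140, 138, 179, 185, 183, 183, 153, 102, 102, 102, 105, 104, 104, 107, 104, 106, 103]
206 L [126, 103, 100, 104, 104, 129, 163, 180, 177, 173, 151, 125, 158, 181, 180, 181, 179, 182, 178, 177] R [180, 181, 180, 183, 169, 139, 155, 176, 178, 178, 164, 116, 99, 105, 105, 104, 106, 103, 105, 104, 104, 104]
210 L [149, 130, 105, 103, 105, 101, 140, 177, 175, 180, 168, 114, 64, 65, 66, 66, 64, 64, 66, 66] R [68, 68, 69, 69, 65, 116, 174, 180, 178, 175, 150, 98, 104, 103, 105, 104, 104, 104, 102, 107, 104, 105]
280 rows 190..215 [139, 140, 138, 139, 137, 140, 139, 137, 141, 138, 139, 135, 167, 193, 185, 176, 178, 128, 107, 112, 113, 111, 112, 111, 111, 111]
320 rows 190..215 [140, 136, 140, 136, 138, 138, 139, 138, 139, 138, 139, 136, 168, 188, 185, 178, 178, 129, 108, 113, 114, 113, 109, 111, 111, 110]
360 rows 190..215 [135, 140, 138, 140, 141, 140, 138, 139, 138, 140, 139, 137, 160, 185, 187, 177, 178, 132, 106, 110, 112, 113, 113, 111, 109, 112]
54 [[255.
[... 336 characters left out ...]
, 139, 139, 137, 140, 135, 135, 138, 136, 137, 136, 141, 139, 138, 137, 138, 139, 137, 138, 137, 140, 137, 139, 137, 138, 137, 138, 130, 179, 188, 179, 171, 158, 117, 105, 106, 107, 110, 106, 107]
320 c7 rows 170..215 [102, 103, 101, 123, 136, 137, 137, 137, 137, 139, 138, 137, 138, 138, 140, 139, 139, 137, 138, 138, 140, 139, 136, 138, 136, 137, 141, 139, 137, 139, 137, 138, 139, 133, 183, 190, 179, 170, 164, 116, 103, 109, 108, 108, 109, 108]
360 c7 rows 170..215 [101, 106, 100, 123, 136, 138, 141, 138, 137, 138, 138, 137, 137, 139, 138, 136, 138, 139, 139, 140, 137, 139, 139, 139, 135, 138, 137, 139, 139, 138, 138, 138, 138, 131, 181, 190, 177, 174, 162, 119, 105, 110, 109, 109, 111, 111]
```

```bash
python3 - <<'E'
import pickle
from h import *
from scipy.optimize import brentq
c8,s=pickle.load(open("c8.pkl","rb")); c7=pickle.load(open("c7.pkl","rb"))[0]; c6=pickle.load(open("c6.pkl","rb"))[0]
for n,c in (("c6",c6),("c7",c7),("c8",c8)):
    g=cv2.cvtColor(c["img"],cv2.COLOR_RGB2GRAY).astype(float)
    v0=[np.argmax(np.diff(g[190:215,u]))+190 for u in (300,320,340)]
    for v in (204,206,207,208,210,212):
        r=g[v]; dl=np.diff(r[235:275]); dr=np.diff(r[365:405])
        L=235+np.argmax(dl)+.5; R=365+np.argmin(dr)+.5
        W=lambda z: np.linalg.norm(np.diff(ray(c,[[L,v],[R,v]],z),axis=0))-68
        try: z=brentq(W,0,200); p=ray(c,[[L,v],[R,v]],z)
        except Exception: z=-1;p=np.zeros((2,3))
        print(n,v0,v,L,R,round(z,1),p[:,:2].round(1).tolist())
    C=-np.array(c["R"]).T@c["t"]; print(C.round(1))
E
```

```text
c6 [np.int64(203), np.int64(203), np.int64(203)] 204 257.5 395.5 157.7 [[552.0, 193.5], [619.4, 202.5]]
c6 [np.int64(203), np.int64(203), np.int64(203)] 206 257.5 395.5 158.0 [[552.1, 192.5], [619.5, 201.6]]
c6 [np.int64(203), np.int64(203), np.int64(203)] 207 257.5 395.5 158.1 [[552.2, 192.1], [619.6, 201.1]]
c6 [np.int64(203), np.int64(203), np.int64(203)] 208 258.5 395.5 157.3 [[552.6, 191.3], [620.0, 200.4]]
c6 [np.int64(203), np.int64(203), np.int64(203)] 210 252.5 395.5 163.2 [[550.8, 191.9], [618.2, 200.9]]
c6 [np.int64(203), np.int64(203), np.int64(203)] 212 252.5 395.5 163.4 [[551.0, 191.0], [618.4, 200.0]]
[575.6 235.1 292.7]
c7 [np.int64(203), np.int64(203), np.int64(203)] 204 257.5 385.5 111.9 [[465.2, -59.3], [533.2, -59.8]]
c7 [np.int64(203), np.int64(203), np.int64(203)] 206 257.5 385.5 112.2 [[465.2, -60.3], [533.2, -60.8]]
c7 [np.int64(203), np.int64(203), np.int64(203)] 207 257.5 384.5 111.2 [[465.0, -61.1], [533.0, -61.7]]
c7 [np.int64(203), np.int64(203), np.int64(203)] 208 258.5 384.5 110.2 [[465.3, -62.0], [533.3, -62.6]]
c7 [np.int64(203), np.int64(203), np.int64(203)] 210 252.5 384.5 117.1 [[463.6, -61.0], [531.6, -61.5]]
c7 [np.int64(203), np.int64(203), np.int64(203)] 212 252.5 384.5 117.4 [[463.6, -62.0], [531.6, -62.5]]
[497.7 -18.3 257.4]
c8 [np.int64(201), np.int64(201), np.int64(201)] 204 250.5 385.5 62.4 [[466.2, -56.9], [534.2, -57.5]]
c8 [np.int64(201), np.int64(201), np.int64(201)] 206 251.5 384.5 60.6 [[466.2, -58.5], [534.2, -59.1]]
c8 [np.int64(201), np.int64(201), np.int64(201)] 207 251.5 384.5 60.8 [[466.2, -59.0], [534.2, -59.6]]
c8 [np.int64(201), np.int64(201), np.int64(201)] 208 251.5 384.5 60.9 [[466.2, -59.4], [534.2, -60.1]]
c8 [np.int64(201), np.int64(201), np.int64(201)] 210 251.5 384.5 61.2 [[466.2, -60.4], [534.2, -61.0]]
c8 [np.int64(201), np.int64(201), np.int64(201)] 212 251.5 384.5 61.4 [[466.2, -61.4], [534.2, -62.0]]
[500.6 -18.2 200.4]
```

```bash
python3 - <<'E'
import pickle
from h import *
c8,s=pickle.load(open("c8.pkl","rb")); c7=pickle.load(open("c7.pkl","rb"))[0]
for n,c,v in (("c7",c7,206),("c7",c7,214),("c7",c7,230),("c8",c8,204),("c8",c8,214),("c8",c8,230)):
    g=cv2.cvtColor(c["img"],cv2.COLOR_RGB2GRAY); print(n,v,g[v,246:264].tolist(),g[v,376:392].tolist())
# reference check: small tub rim in w3 (held, rim z = 30 above underside: TCP 65.1? use widths)
c3=pickle.load(open("w3.pkl","rb")); g=cv2.cvtColor(c3["img"],cv2.COLOR_RGB2GRAY)
print("c3 col320",g[195:220,320].tolist(),"\nrow216",g[216,272:288].tolist(),g[216,350:366].tolist(), (-c3["R"].T@c3["t"]).round(1))
E
```

```text
c7 206 [154, 151, 152, 151, 146, 151, 168, 176, 173, 170, 137, 147, 179, 178, 180, 178, 180, 179] [180, 181, 172, 141, 134, 168, 174, 177, 172, 144, 95, 104, 104, 104, 103, 105]
c7 214 [157, 153, 151, 149, 147, 148, 153, 165, 175, 169, 163, 125, 73, 65, 65, 63, 65, 68] [64, 66, 71, 121, 166, 174, 172, 167, 132, 93, 103, 103, 103, 101, 102, 104]
c7 230 [134, 125, 114, 101, 92, 85, 76, 78, 136, 173, 172, 174, 158, 108, 60, 65, 66, 62] [61, 106, 161, 172, 173, 173, 147, 76, 75, 80, 82, 83, 87, 94, 94, 99]
c8 204 [130, 109, 103, 104, 103, 150, 181, 183, 179, 176, 143, 152, 189, 187, 184, 185, 186, 186] [186, 190, 181, 148, 142, 176, 179, 183, 183, 153, 101, 103, 105, 101, 105, 103]
c8 214 [153, 129, 101, 106, 103, 98, 140, 178, 180, 177, 170, 137, 86, 65, 66, 66, 67, 69] [72, 67, 84, 136, 172, 180, 177, 176, 143, 102, 103, 106, 103, 103, 105, 104]
c8 230 [129, 111, 89, 83, 85, 83, 75, 84, 143, 179, 177, 180, 164, 110, 62, 64, 68, 67] [66, 108, 164, 179, 177, 180, 151, 80, 76, 77, 83, 89, 88, 93, 97, 103]
c3 col320 [117, 113, 113, 145, 166, 166, 160, 155, 124, 110, 112, 111, 111, 112, 113, 114, 109, 133, 160, 163, 159, 148, 153, 160, 156] 
row216 [148, 145, 149, 147, 146, 148, 134, 127, 140, 144, 147, 149, 158, 154, 149, 149] [149, 148, 149, 148, 150, 147, 149, 135, 98, 88, 89, 88, 90, 89, 91, 88] [ 580.2 -193.   229.1]
```

```bash
python3 - <<'E'
import pickle
from h import *
from scipy.optimize import brentq
def edge(r,lo,hi,th,rise):
    for i in range(lo,hi) if rise else range(hi,lo,-1):
        j=i+1 if rise else i-1
        if r[i]<th<=r[j]: return i+(th-r[i])/(r[j]-r[i])*(1 if rise else -1)
c8,s=pickle.load(open("c8.pkl","rb")); c7=pickle.load(open("c7.pkl","rb"))[0]
for n,c,rows in (("c7",c7,(206,210,214,222,230,240,250,260)),("c8",c8,(204,208,214,222,230,240,250,260))):
    g=cv2.cvtColor(c["img"],cv2.COLOR_RGB2GRAY).astype(float)
    # inner edges too: inside width 62 measured from bright->dark inside
    for v in rows:
        r=g[v]; L=edge(r,249,260,(158 if n=="c7" and v<220 else 130),True); R=edge(r,376,392,130,False)
        if L is None or R is None: print(n,v,L,R); continue
        W=lambda z: np.linalg.norm(np.diff(ray(c,[[L,v],[R,v]],z),axis=0))-68
        z=brentq(W,0,200); p=ray(c,[[L,v],[R,v]],z).mean(0); print(n,v,round(L,1),round(R,1),p.round(1))
E
```

```text
c7 206 251.4 385.3 [497.6 -58.7 118.6]
c7 210 252.4 384.4 [497.6 -61.3 117.1]
c7 214 252.4 384.1 [497.5 -63.4 117.3]
c7 222 None 383.3333333333333
c7 230 253.9 382.2 [497.3 -72.7 115.9]
c7 240 255.0 381.1 [497.3 -78.9 114.9]
c7 250 256.0 379.7 [497.1 -85.4 113.4]
c7 260 257.7 379.1 [497.4 -92.1 112.1]
c8 204 250.6 385.4 [500.2 -57.2  62.3]
c8 208 251.5 384.6 [500.2 -59.7  61. ]
c8 214 251.8 384.3 [500.2 -62.9  61.2]
c8 222 253.0 383.2 [500.2 -67.7  59.7]
c8 230 253.8 382.3 [500.1 -72.4  59. ]
c8 240 254.8 381.2 [500.  -78.6  58. ]
c8 250 255.8 380.2 [500.  -84.8  57.1]
c8 260 258.5 379.2 [500.4 -92.3  54.3]
```

The rim line slopes about 0.1 to 0.15. The sprung jaw dragged the -y side low during the pull, so the tub hangs tilted and its -y edge touches the floor, which fits the early contact. I'll level it by pressing lightly while dragging slightly to +y.

{"method": "jog_arm", "body": {"rows": [[0, 0, 0.0005, 0, 1], [0, 0, 0.0004, 0, 1], [0.001, 0, 0, 0, 1], [0.001, 0, 0.0002, 0, 1], [0.001, 0, 0.0002, 0, 1], [0.001, 0, 0, 0, 1], [0, 0, 0, 0, 1], [0, 0, 0, 0, 1], [0, 0, 0, 0, 1], [0, 0, 0, 0, 1]]}}

```text
time: 29.7
position: [501.4, -89.0, 36.7]
tool_rot: [3.139, 0.001, 1.562]
wrist_force: [-2.1, -3.5, 8.0]
width: 67.8
finger_force: 30.0
```

It's levelling: the tool is lower now and the force dropped to 8 N. Continuing the same way.

{"method": "jog_arm", "body": {"rows": [[0.001, 0, 0.0005, 0, 1], [0.001, 0, 0.0004, 0, 1], [0.001, 0, 0.0003, 0, 1], [0.001, 0, 0.0002, 0, 1], [0, 0, 0, 0, 1], [0, 0, 0, 0, 1], [0, 0, 0, 0, 1], [0, 0, 0, 0, 1], [0, 0, 0, 0, 1], [0, 0, 0, 0, 1]]}}

```text
time: 30.95
position: [501.9, -85.1, 35.4]
tool_rot: [3.139, 0.001, 1.562]
wrist_force: [-0.5, -3.2, 8.0]
width: 67.6
finger_force: 30.0
```

```bash
cat > tilt.py <<'E'
from rig import ctrl, viewer
from h import *
from scipy.optimize import brentq
def edge(r,lo,hi,th,rise):
    for i in range(lo,hi) if rise else range(hi,lo,-1):
        j=i+1 if rise else i-1
        if r[i]<th<=r[j]: return i+(th-r[i])/(r[j]-r[i])*(1 if rise else -1)
c=viewer.read_camera("wrist"); g=cv2.cvtColor(c["img"],cv2.COLOR_RGB2GRAY).astype(float)
P=[]
for v in range(208,252,2):
    L=edge(g[v],249,260,130,True); R=edge(g[v],376,392,130,False)
    if L is None or R is None: continue
    z=brentq(lambda z: np.linalg.norm(np.diff(ray(c,[[L,v],[R,v]],z),axis=0))-68,0,200)
    P.append(ray(c,[[L,v],[R,v]],z).mean(0))
P=np.array(P); k=np.polyfit(P[:,1],P[:,2],1); o=ctrl.get_obs()
print("slope",k[0],"z at centre",np.polyval(k,o["position"][1]),"rows",[int(np.argmax(np.diff(g[190:215,u])))+190 for u in (300,320,340)])
print(o["position"],o["wrist_force"],o["ft_torque"])
E
python3 tilt.py
```

```text
slope 0.06925986023707519 z at centre 54.483849872865456 rows [199, 199, 199]
[501.89995033 -85.09495527  35.38509019] [-0.52626921 -4.1859127   8.62350184] [-1.03493824  0.15487723 -0.01507939]
```

{"method": "jog_arm", "body": {"rows": [[0.001, 0, 0.0005, 0, 1], [0.001, 0, 0.0003, 0, 1], [0, 0, 0.0002, 0, 1], [0, 0, 0, 0, 1], [0, 0, 0, 0, 1], [0, 0, 0, 0, 1], [0, 0, 0, 0, 1], [0, 0, 0, 0, 1], [0, 0, 0, 0, 1], [0, 0, 0, 0, 1]]}}

```text
time: 32.25
position: [502.1, -83.0, 34.5]
tool_rot: [3.138, 0.001, 1.562]
wrist_force: [-0.1, -2.6, 9.7]
width: 67.9
finger_force: 30.0
```

```bash
python3 tilt.py
```

```text
slope 0.050788648316806045 z at centre 53.620643801703714 rows [199, 199, 199]
[502.02580984 -82.97473471  34.4877738 ] [-0.07642491 -2.68429066  8.94155616] [-0.9185218   0.16627745  0.0032101 ]
```

Tool height 34.5 and near level, so the tub is on the floor. Releasing with a partial opening (filled neighbour close by), then up.

{"method": "jog_arm", "body": {"rows": [[0, 0, -0.0003, 0, -0.48], [0, 0, -0.0003, 0, -0.5], [0, 0, 0, 0, -0.52], [0, 0, 0, 0, -0.6], [0, 0, 0, 0, -0.62], [0, 0, 0, 0, -0.62], [0, 0, 0, 0, -0.62], [0, 0, 0, 0, -0.62], [0, 0, 0, 0, -0.62], [0, 0, 0, 0, -0.62]]}}

```text
time: 33.55
position: [500.4, -82.2, 33.7]
tool_rot: [3.142, -0.0, 1.562]
wrist_force: [0.7, 0.5, -0.3]
width: 74.8
finger_force: 0.0
```

```bash
python3 tilt.py
```

```text
slope 0.024525281556202892 z at centre 52.7945901159015 rows [197, 197, 197]
[500.40017274 -82.21543812  33.69865069] [-0.28067163  0.65245838 -0.78501129] [-0.01640427 -0.05311492  0.01688778]
```

{"method": "jog_arm", "body": {"rows": [[0, 0, -0.003, 0, -0.62], [0, 0, -0.006, 0, -0.62], [0, 0, -0.012, 0, -0.62], [0, 0, -0.03, 0, -0.62], [0, 0, -0.05, 0, -0.62], [0, 0, -0.05, 0, -0.62], [0, 0, -0.04, 0, -0.62], [0.05, 0, 0, 0, -0.62], [0.05, 0, 0, 0, -0.62], [0.05, 0, 0, 0, -0.62]]}}

```text
time: 34.85
position: [501.7, 69.1, 225.9]
tool_rot: [3.14, -0.0, 1.561]
wrist_force: [0.7, -0.4, -0.5]
width: 74.1
finger_force: 0.0
```

{"method": "jog_arm", "body": {"rows": [[0.06, 0, 0, 0, -0.62], [0.06, 0, 0, 0, -0.62], [0.06, 0, 0, 0, -0.62], [0.06, 0, 0, 0, -0.62], [0.06, 0, 0, 0, -0.62], [0, 0, 0, 0, -0.62], [0, 0, 0, 0, -0.62], [0, 0, 0, 0, -0.62], [0, 0, 0, 0, -0.62], [0, 0, 0, 0, -0.62]]}}

```text
time: 36.1
position: [504.7, 367.1, 224.9]
tool_rot: [3.141, -0.0, 1.561]
wrist_force: [0.9, 0.3, 0.1]
width: 74.4
finger_force: 0.0
```

```bash
python3 - <<'E'
from rig import ctrl, viewer
import pickle
from h import *
o=ctrl.get_obs(); print(o["time"],o["position"],o["wrist_force"])
d0=pickle.load(open("cam0.pkl","rb")); s=viewer.read_camera("scene"); t=viewer.read_camera("top")
cv2.imwrite("pics/end.png",t["img"][:,:,::-1])
# white blobs on the tray, scene and top, and change elsewhere
for n,c in (("top",t),("scene",s)):
    h=cv2.cvtColor(c["img"],cv2.COLOR_RGB2HSV); R=d0[n]["img"]
    B=cv2.inRange(c["img"],(135,125,110),(255,255,255))&cv2.inRange(h,(0,0,0),(180,60,255))
    corners=proj(c,[[652,-40,5],[650,-348,5],[448,-348,5],[450,-40,5]]).astype(int)
    m=cv2.fillConvexPoly(np.zeros(B.shape,np.uint8),corners,255); m=cv2.dilate(m,np.ones((15,15)) if n=="scene" else np.ones((3,3)))
    k=cv2.connectedComponentsWithStats(cv2.morphologyEx(B&m,cv2.MORPH_CLOSE,np.ones((3,3))))
    for st,ce in zip(k[2][1:],k[3][1:]):
        if st[4]>15: print(n,st.tolist(),ray(c,[ce],30)[0].round(0).tolist())
    df=cv2.absdiff(c["img"],R).max(2); df[m>0]=0
    k=cv2.connectedComponentsWithStats((df>60).astype(np.uint8))
    print(n,"changed:",[st.tolist() for st in k[2][1:] if st[4]>40])
for nm,p in (("filled_l",[604,-90,54]),("filled_s",[606,-190,34]),("filled_m",[600,-295,44]),("L",[500,-82,54]),("S",[508,-193,34]),("M",[505,-295,44])):
    print(nm,proj(t,[p]).round(),proj(s,[p]).round())
E
```

```text
36.1 [504.67885883 367.06273817 224.92396172] [0.89024578 0.28909445 0.08609197]
top [341, 178, 26, 26, 221] [615.0, -95.0, 30.0]
top [407, 179, 23, 25, 240] [606.0, -296.0, 30.0]
top [375, 182, 18, 19, 184] [610.0, -188.0, 30.0]
top [418, 188, 6, 8, 21] [605.0, -303.0, 30.0]
top [336, 213, 26, 29, 483] [503.0, -81.0, 30.0]
top [378, 213, 17, 19, 302] [512.0, -193.0, 30.0]
top [408, 213, 23, 23, 455] [507.0, -295.0, 30.0]
top changed: [[84, 179, 107, 80, 4170], [268, 191, 13, 19, 140], [259, 192, 10, 20, 74], [278, 196, 56, 18, 212], [76, 219, 57, 111, 1344], [126, 229, 23, 19, 171], [305, 235, 29, 9, 166], [266, 245, 19, 6, 46], [317, 244, 36, 16, 319], [361, 244, 30, 15, 303], [155, 253, 8, 11, 54], [99, 254, 14, 8, 63], [147, 258, 108, 142, 3450], [121, 273, 44, 40, 519], [368, 277, 83, 21, 422], [582, 289, 17, 23, 181], [460, 294, 180, 97, 7366], [384, 299, 91, 13, 616], [128, 308, 79, 92, 3391], [342, 317, 74, 45, 1997], [278, 345, 72, 28, 859], [407, 351, 45, 33, 516], [607, 363, 11, 18, 80], [290, 364, 19, 18, 202], [419, 387, 35, 13, 241], [134, 388, 8, 12, 69], [284, 391, 14, 9, 97], [305, 392, 19, 8, 77]]
scene [286, 157, 39, 36, 404] [510.0, -229.0, 30.0]
scene [262, 165, 23, 23, 241] [606.0, -290.0, 30.0]
scene [280, 183, 35, 33, 450] [606.0, -113.0, 30.0]
scene [333, 189, 7, 15, 48] [486.0, -42.0, 30.0]
scene changed: [[390, 0, 160, 125, 6458], [300, 39, 9, 14, 95], [431, 38, 6, 16, 51], [438, 54, 11, 37, 207], [422, 57, 15, 46, 303], [432, 90, 10, 24, 135], [289, 93, 63, 38, 1135], [466, 100, 9, 24, 99], [418, 103, 23, 25, 354], [397, 108, 27, 28, 247], [357, 130, 28, 13, 140], [445, 131, 17, 5, 44], [321, 132, 70, 124, 2147], [455, 142, 6, 20, 41], [358, 146, 48, 25, 603], [395, 166, 70, 72, 1949]]
filled_l [[353. 192.]] [[303. 197.]]
filled_s [[385. 192.]] [[288. 187.]]
filled_m [[419. 193.]] [[275. 170.]]
L [[351. 226.]] [[328. 187.]]
S [[386. 224.]] [[309. 177.]]
M [[420. 224.]] [[296. 162.]]
```

```bash
python3 -c "
from rig import ctrl; print(ctrl.sign_off())"
```

```text
the job is handed in; nothing more can be done
None
```

I pulled the three tubs apart and stood each on the tray floor beside its filled match: small in lane1, medium in lane0, large in lane2. I handed the job in at about 36 s. The large tub came out of the vise tilted, so I levelled it on the floor before letting go, and it sits about 10 mm to the +y side of its lane's middle.

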